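# Load the leaf drill jig and clamp it shut

### The job

Load and close the drill jig: lay the long steel blank (not the shorter offcut) gently on the jig's two rests and push it home against both side pins and the end pin. Then swing the hinged leaf fully down onto it, and last of all press the toggle clamp's handle all the way down so that the clamp holds the leaf shut. Leave the other things on the bench where they are.

Things in the scene. Friction and masses are not known exactly. Their poses are not given: they have to be found in the camera images.
- jig: The drill jig, fixed on the bench: steel base plate on feet, spanning x -45..45, y -180..95 mm, its top at z 20. Origin: on the bench, below the centre of the seated blank. z up; y along it, leaf hinge at the +y end, toggle clamp at the -y end; x across. Two rests (dark bars across the plate at y -32 and +32, x -22..18, 12 mm wide in y) have their tops at z 30.
- seat (a point): Middle of the blank when it is home on the rests and touches all three pins: jig frame x 0, y 0, z 35 mm. Axes of the jig.
- side_pin1 (a point): Top of the first side pin (jig x 25, y -32, z 38 mm). The pins are round, upright, 10 mm in diameter, and stand on the base plate (z 20).
- side_pin2 (a point): Top of the second side pin (jig x 25, y +32, z 38 mm). The blank's long side is pushed towards +x against both side pins.
- end_pin (a point): Top of the end pin (jig x 0, y 50, z 38 mm). The blank's end is pushed towards +y against it.
- blank: The long blank, a plain loose steel plate 40 (x) x 90 (y) x 10 (z) mm, about 0.28 kg, lying flat on the bench. Origin at the centre of its underside; y along its length. Home, its length lies along the jig's y; either end and either face will do.
- blank_mid (a point): The centre of the long blank (5 mm above its origin). Axes of the blank.
- leaf (a joint): Leaf angle (rad): 0 flat on the blank; starts open, 1.6 to 1.85, a little beyond upright. An aluminium plate 58 mm wide (jig x -29..29), 10 thick, with two drill bushes (18 mm in diameter, 49 and 99 mm from the hinge axis) standing 6 mm out of its upper face. Closed, it points to jig -y, upper face at z 53. Stiff hinge: it stays where it is left; 3 to 4 N near its free edge moves it.
- leaf_hinge (a point): Middle of the leaf's hinge axis, which runs along jig x: jig y 74, z 46 mm. The hinge lugs (12 mm wide, at jig x -36 and 36, y 65..87) reach z 50.
- leaf_edge (a point): Middle of the leaf's free edge, halfway through its thickness, 148 mm from the hinge axis (which is 2 mm nearer the lower face than this point). Closed: jig x 0, y -74, z 48 mm. Axes turn with the leaf: z out of its upper face (the outer side when open), -y from hinge to edge.
- handle (a joint): Handle of the toggle clamp (rad, its angle to the clamp arm less that when shut): 0 handle fully down, level, arm pressing on the leaf; starts about 2.5, handle leaning up and back, arm upright. Linked as in any horizontal toggle clamp: pressing the handle's end down swings the arm down. 3 to 8 N at the end move it; it stays where it is left.
- clamp_pivot (a point): Pivot of the clamp arm, jig x 0, y -134, z 72 mm; the arm and the handle move in the plane jig x = 0. Shut, the arm's rubber foot stands on the leaf at jig y -62. Open, the upright arm reaches z 156 and with foot and bolt spans y -151..-108 there. The clamp's cheeks are 28 mm wide.
- handle_end (a point): On the centre line of the handle's round grip (20 mm in diameter), 12 mm short of its free end. Jig x 0; y and z (mm) and slope of the grip on the way down: -198, 160, 57 deg; -223, 143, 43 deg; -242, 128, 32 deg; -254, 114, 22 deg; -260, 100, 14 deg; -263, 87, 6 deg; -264, 74, 0 deg. Axes turn with the handle: -y to its free end, z out of its upper side.
- offcut: The shorter steel flat, 40 (x) x 55 (y) x 10 mm, loose, same material as the blank; not to be used. Origin at the centre of its underside.
- angle_piece: Loose piece of steel angle, 40 (x) x 85 (y) x 40 mm high, walls 5 mm, lying on one flange, its upright flange at -x. Origin under its centre. Bystander.
- brush: Chip brush, 170 mm long, lying on the bench between robot and jig. Bystander.
- wrench: Wrench lying on the bench beyond the jig. Bystander.
- hammer: Hammer lying to the left of the jig. Bystander.
- paste_jar: Round jar, 68 mm wide and 60 mm high, beyond the jig to the left. Bystander.
- g_clamp: Blue G-clamp lying flat to the left, near the robot. Bystander.
There are look-alikes about, which are no part of the job. What is shaped like the blank but purple is not meant.

How it is judged:
On the way, in this order (a step that is already met when the one before it is completed fails the run):
1. the long blank lies flat on the rests, home against both side pins and the end pin, with the leaf still open (x of blank_mid in the frame of seat between -0.0025 and 0.0025 m and y of blank_mid in the frame of seat between -0.0025 and 0.0025 m and z of blank_mid in the frame of seat between -0.002 and 0.002 m and angle between the y axis of blank and the y axis of jig, either way round below 0.035 rad and value of joint leaf above 0.8 rad), for 0.2 s.
2. the leaf is fully down on the seated blank, with the clamp still open (x of blank_mid in the frame of seat between -0.0025 and 0.0025 m and y of blank_mid in the frame of seat between -0.0025 and 0.0025 m and z of blank_mid in the frame of seat between -0.002 and 0.002 m and angle between the y axis of blank and the y axis of jig, either way round below 0.035 rad and value of joint leaf below 0.04 rad and value of joint handle above 1 rad), for 0.2 s.
3. the clamp handle is fully down (x of blank_mid in the frame of seat between -0.0025 and 0.0025 m and y of blank_mid in the frame of seat between -0.0025 and 0.0025 m and z of blank_mid in the frame of seat between -0.002 and 0.002 m and angle between the y axis of blank and the y axis of jig, either way round below 0.035 rad and value of joint leaf below 0.04 rad and value of joint handle below 0.12 rad), for 0.2 s.
At the end, for the whole second after the job is handed in: The long blank is at rest on the rests, within 2.5 mm of touching all three pins (each way), within 2 mm in height and 0.035 rad of parallel to the jig; the leaf is down (within 0.04 rad) and the clamp handle is fully down (within 0.12 rad) and at rest (all of step 3 and linear speed of blank below 0.01 m/s and velocity of joint handle between -0.05 and 0.05 rad/s).
It fails at once if one of the other things on the bench is pushed away (more than 30 mm) (distance of any of offcut, angle_piece, brush, wrench, hammer, paste_jar, g_clamp from where it was at the start of the episode above 0.03 m).
It fails at once if the blank is dropped (falls freely, out of the fingers, faster than 0.5 m/s: a drop of some 15 mm) (linear speed of blank above 0.5 m/s and contact force between the fingers and blank below 0.2 N).
It also fails if it takes over 67 s, if anything falls off the work surface, if the arm or the gripper's body presses on something with over 40 N, if the wrist force passes 120 N, or if a joint passes its speed limit or range.

### The arm

A 7-joint arm with a two-finger parallel gripper is mounted at the origin on the work surface. World frame = base frame: x ahead of the robot, y to its left, z up, the work surface at z = 0. Lengths are in m, angles in rad, forces in N, time in s.
With the tool pointing down it reaches from about 0.4 to 0.85 m from the base axis. Payload 4.5 kg.
Tool frame: the origin (TCP) lies midway between the tips of the shut fingers; the grasp point (between the pads) lies 19 mm behind it; z points along the fingers, y is the line along which they close (so a half turn about z gives the same grasp; the last joint's range is limited). The gripper opens to 88 mm and grips with 3 to 60 N. Pads are 18 mm wide; open, the fingers measure 123 mm over their backs; the gripper's body (75 mm by 187 mm) begins 45 mm behind the grasp point.
Start: joints at [-1.156, 0.689, -0.195, 1.565, 0.157, 0.902, -0.215], TCP at [0.232, 0.58, 0.239] pointing down, gripper open.
Joint ranges: [-3.01, 3.01], [-0.46, 2.08], [-1.47, 1.51], [0.13, 2.56], [-1, 4.14], [0.04, 2.09], [-2.66, 2.66]. Speed limits (rad/s): [2.57, 2.57, 3.14, 3.14, 3.14, 3.14, 3.14].

### API

Orientations are given as a unit quaternion [x, y, z, w].
In Python, from plant import sensors, eyes, finish_job gives the robot as it stands.
- The arm moves only by the tool send_rows, never from a script. Its argument "rows" is text: rows parted by semicolons, each of 4 numbers parted by spaces: the shift along the tool's x, y, z normalised to -1 to 1, where 1 is 30 cm, then the turn about the tool's z normalised to -1 to 1, where 1 is 2 pi rad. A call has 1 to 10 rows; each row is the pose to reach, as a shift and turn from the pose commanded when the call began, along the tool's axes at that moment, turning the shorter way round; what a row does not reach only later rows make up. A row lasts 1/12 s, in which the tool goes at most 41.7 mm and 7.16 degrees, less where a joint would pass 70% of its speed; a pose out of reach is approached as far as the arm can. A call with a number of a shift or a turn outside -1 to 1 is refused whole. A call with a gripper value outside its range is refused whole. "jaw" is the closure, from -1 (fully open) to 1 (shut), set as the call begins (left out, the last holds). The fingers move at their own pace and stop on an object; "force" is the grip in N (left out, the last holds). Time passes only in rows, so rows that repeat a pose let the fingers close. It gives the time, the measured TCP pose, the force, the opening and the grip force at its end, in the units of the state.
- sensors.get_state(): the state, without advancing time (a new reading comes with each control period).
- eyes.snapshot(name): name is "scene" or "top" or "wrist"; returns (picture, depth): 384x512x3 uint8, red, green, blue; 384x512 float32, m along the optical axis (not along the pixel's ray), 0 where there is no reading.
- eyes.calibration(name): a dict with "fov_y" (degrees; the focal length in pixels is half the picture's height over the tangent of half this angle, whatever the lens; pixels are square), "cx", "cy" (the principal point, pixels), "world_from_camera" (4x4, takes a point from camera to world coordinates). Camera axes: x right, y down, z forward; pixel columns grow to the right and rows downward; lengths in m; the calibration is good to about 2 mm. A picture is of the moment at which its call begins: read the wrist's pose just before it. calibration takes no time and is no camera call; for the wrist camera it gives the pose at the moment of the call.
- finish_job(): hands the job in; it is judged then, once.
The state is a dict: "clock": time; "q": joint angles; "qd": joint speeds; "joint_torque": joint torques, N m; "tool_pos": TCP position; "eef_rot": TCP orientation; "contact_force": force on the tool from outside, world axes, zero at the start; "moment": the same for the moment, N m; "opening": opening from 0.0 (shut) to 1.0 (fully open); "finger_force": force on a finger pad.
Only numpy, scipy, OpenCV 4.12 (cv2) and the standard library are available. Lean on these libraries where they do the work, as an engineer would, in place of code of your own. Each camera call takes 0.05 s, during which the arm holds its last target. There are 200 camera calls.

## Working session

There is one attempt and no reset: what is moved stays moved. The work goes in short steps, Python scripts to look and compute and a tool call to move; the robot and the scene stay as the last step left them, time stands still between calls to the robot, and variables do not carry over. Pictures are saved under pics/ and viewed, at most 10 in all, crops included, and the job is handed in when it is done.

Besides the shell and the picture viewer there is one more tool, called after "Request:" by a JSON object that holds its "fn" and its "kwargs", one argument or row to a line. send_rows: Moves the arm, as the interface text tells. Scaled input: -1 to 1 covers 30 cm each way for a shift and 2 pi rad each way for a turn. Its arguments: {"type":"object","properties":{"rows":{"type":"string"},"jaw":{"type":"number"},"force":{"type":"number"}},"required":["rows"]}

```bash
mkdir -p pics; ls
cat > h.py <<'E'
import numpy as np, cv2
from plant import sensors, eyes, finish_job
from scipy.spatial.transform import Rotation as R
def K(c):
    f=192/np.tan(np.radians(c["fov_y"])/2); return f,c["cx"],c["cy"],np.array(c["world_from_camera"])
def snap(n,save=None):
    c=eyes.calibration(n); im,d=eyes.snapshot(n)
    if save: cv2.imwrite(f"pics/{save}.png",im[:,:,::-1]); np.savez(f"pics/{save}.npz",im=im,d=d,f=K(c)[0],cx=c["cx"],cy=c["cy"],T=K(c)[3])
    return im,d,c
def ray(c,u,v):
    f,cx,cy,T=c; r=T[:3,:3]@np.array([(u-cx)/f,(v-cy)/f,1.]); return T[:3,3],r
def onplane(c,u,v,z):
    o,r=ray(c,u,v); return o+r*(z-o[2])/r[2]
def world(c,d):
    f,cx,cy,T=c; v,u=np.mgrid[:d.shape[0],:d.shape[1]]
    p=np.stack([(u-cx)/f*d,(v-cy)/f*d,d],-1); return p@T[:3,:3].T+T[:3,3]
def load(s):
    z=np.load(f"pics/{s}.npz"); return z["im"],z["d"],(float(z["f"]),float(z["cx"]),float(z["cy"]),z["T"])
E
python3 - <<'E'
from h import *
for n in("scene","top"):
    im,d,c=snap(n,n+"0"); print(n,c,(d>0).mean())
s=sensors.get_state(); print(s)
E
```

```text
pics
scene {'fov_y': 50.652859818787874, 'cx': 253.4819674494273, 'cy': 194.0191846837396, 'world_from_camera': array([[ 0.74086848,  0.39687144, -0.54185511,  1.2209239 ],
       [ 0.67156585, -0.42493699,  0.60698259, -0.68612417],
       [ 0.01063978, -0.81358565, -0.58134773,  0.76851318],
       [ 0.        ,  0.        ,  0.        ,  1.        ]])} 0.9960276285807291
top {'fov_y': 49.34849245020927, 'cx': 257.45257540439883, 'cy': 190.6917927973185, 'world_from_camera': array([[-0.05228431, -0.97329792,  0.22351178,  0.27019235],
       [-0.9986138 ,  0.04959685, -0.01762466,  0.05837739],
       [ 0.00606857, -0.22412344, -0.97454187,  1.36464272],
       [ 0.        ,  0.        ,  0.        ,  1.        ]])} 0.9958750406901041
{'clock': 0.1, 'q': array([-1.15619063,  0.68991132, -0.19449174,  1.56622205,  0.15731294,
        0.90251385, -0.21509107]), 'qd': array([ 0.00103677, -0.00367296, -0.00071367, -0.00201519, -0.00040581,
       -0.00044184, -0.0003203 ]), 'joint_torque': array([-3.32469957e-03, -5.28500819e+01, -1.27146788e+00, -1.53836364e+01,
       -5.25543373e-02,  1.99544476e-03,  5.42714452e-05]), 'tool_pos': array([0.23214158, 0.57968062, 0.23798732]), 'eef_rot': array([ 1.89220449e-01,  9.81934279e-01, -8.28018349e-04, -8.34413364e-05]), 'contact_force': array([ 0.35866858, -0.48406766, -0.93134724]), 'moment': array([-0.05640505,  0.01415235, -0.00156865]), 'finger_force': 0.0, 'opening': 0.9998235608637219}
```

View pics/top0.png

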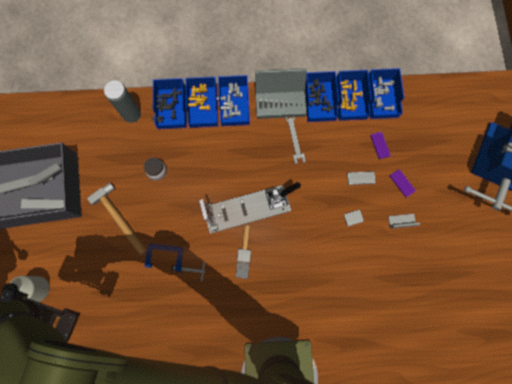

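View pics/scene0.png

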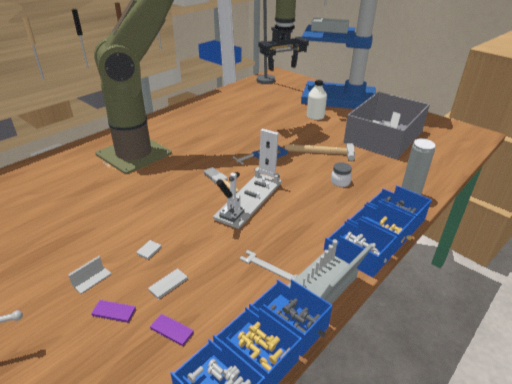

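The top view shows three grey pieces: (361,178), the longer one; (354,217), shorter; and (403,220), the angle piece. The two purple pieces, at (380,145) and (402,182), are not meant. The jig lies at (245,208), with the leaf hinge end at (205,213) and the clamp at (278,195). The scene view shows the same pieces: long blank (168,284), offcut (149,250), angle (90,275), leaf (268,150) and clamp (235,205). Next I measure them and make the crop that confirms which is the blank.

```bash
cat > m.py <<'E'
from h import *
for s,pts in(("top0",[(361,178),(354,217),(403,220)]),("scene0",[(168,284),(149,250),(90,275)])):
    im,d,c=load(s); W=world(c,d)
    hsv=cv2.cvtColor(im,cv2.COLOR_RGB2HSV); m=((hsv[...,1]<60)&(hsv[...,2]>90)).astype(np.uint8)
    n,l,st,ce=cv2.connectedComponentsWithStats(m)
    for u,v in pts:
        k=l[v,u]; mm=(l==k); 
        P=W[mm]; z=np.median(P[:,2])
        cs=cv2.findContours(mm.astype(np.uint8),0,1)[0]; cc=max(cs,key=len).reshape(-1,2)
        xy=np.array([onplane(c,a,b,0.010)[:2] for a,b in cc],np.float32)*1000
        r=cv2.minAreaRect(xy); print(s,(u,v),k,mm.sum(),"zmed",z.round(4),"rect",np.round(r[0],1),np.round(r[1],1),round(r[2],1), "depth centre",P[:,:2].mean(0).round(4))
im,d,c=load("top0"); W=world(c,d); 
a=cv2.resize(im[120:240,330:430],None,fx=4,fy=4,interpolation=2)
b=cv2.resize(im[150:250,190:310],None,fx=3.3,fy=4.8,interpolation=2)
cv2.imwrite("pics/crop1.png",np.hstack([a,b[:480]])[:,:,::-1])
# jig plate: heights 15..25mm
for s in("top0","scene0"):
    im,d,c=load(s); W=world(c,d); hsv=cv2.cvtColor(im,cv2.COLOR_RGB2HSV)
    x,y,z=W[...,0],W[...,1],W[...,2]
    g=(hsv[...,1]<60)&(hsv[...,2]>100)
    q=g&(x>.4)&(x<.75)&(y>-.15)&(y<.25)
    for lo,hi in((.014,.026),(.06,.12),(.13,.25)):
        mm=q&(z>lo)&(z<hi)
        if mm.sum()<5: print(s,lo,0); continue
        P=W[mm]; r=cv2.minAreaRect((P[:,:2]*1000).astype(np.float32)); print(s,lo,mm.sum(),np.median(P[:,2]).round(4),np.round(r[0],1),np.round(r[1],1),round(r[2],1),P.min(0).round(3),P.max(0).round(3))
E
python3 m.py
```

```text
top0 (361, 178) 99 319 zmed 0.0102 rect [ 608.4 -314.4] [90.7 41.4] 89.9 depth centre [ 0.6071 -0.3135]
top0 (354, 217) 105 205 zmed 0.0102 rect [ 475.  -275.2] [40. 55.] 13.0 depth centre [ 0.4749 -0.2752]
top0 (403, 220) 107 295 zmed 0.0061 rect [ 456.7 -438. ] [38.2 94.1] 2.8 depth centre [ 0.4549 -0.4301]
scene0 (168, 284) 272 557 zmed 0.0093 rect [ 612.4 -315. ] [93.3 47.1] 89.3 depth centre [ 0.6136 -0.3173]
scene0 (149, 250) 264 274 zmed 0.0089 rect [ 479.  -275.4] [47.1 61.8] 13.2 depth centre [ 0.4798 -0.2762]
scene0 (90, 275) 267 851 zmed 0.0067 rect [ 444.7 -428.6] [82.7 99.5] 1.8 depth centre [ 0.4555 -0.4365]
top0 0.014 1532 0.02 [549.   19.1] [157.8 402.1] 31.4 [ 0.45  -0.129  0.014] [0.721 0.202 0.026]
top0 0.06 62 0.0793 [506.6  76. ] [ 46.3 233.6] 8.6 [ 0.466 -0.038  0.061] [0.545 0.188 0.117]
top0 0.13 126 0.1906 [507.4  88. ] [ 55.7 231.7] 7.6 [ 0.466 -0.025  0.13 ] [0.55  0.203 0.199]
scene0 0.014 1030 0.0194 [523.9  73.7] [ 92.9 279.6] 12.9 [ 0.456 -0.07   0.014] [0.597 0.218 0.026]
scene0 0.06 407 0.0878 [530.6  77.7] [ 59.4 248.5] 16.6 [ 0.468 -0.045  0.06 ] [0.563 0.205 0.12 ]
scene0 0.13 377 0.1626 [536.5  63. ] [ 60.  289.7] 16.8 [ 0.468 -0.084  0.13 ] [0.561 0.207 0.195]
```

View pics/crop1.png

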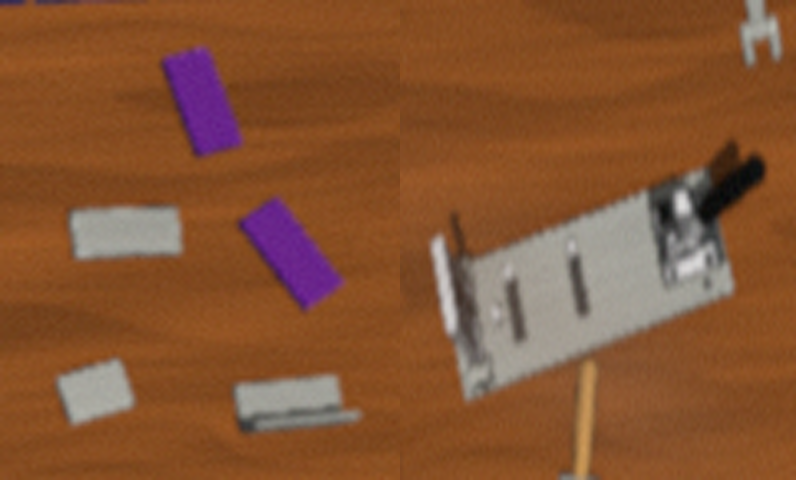

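The crop confirms it: the grey piece at (361,178) in the top view measures 90.7 x 41.4 mm with its top at z 10, so it is the blank. (354,217) measures 40 x 55, so it is the offcut, and (403,220) is the angle. The jig yaw is about 13°, with its +y towards world +y. I'll fly towards the jig for a closer look on the way.

```bash
cat >> h.py <<'E'
def goal(x,y,z,yaw,base=None):
    "row from the present pose to TCP x,y,z with the closing axis at yaw degrees (mod 180)"
    s=sensors.get_state(); Rm=R.from_quat(s["eef_rot"]).as_matrix(); p=s["tool_pos"]
    sh=Rm.T@(np.array([x,y,z])-p)/0.3
    cy=np.degrees(np.arctan2(Rm[1,1],Rm[0,1])); t=(cy-yaw+90)%180-90
    print("row",sh.round(4),"turn",round(t/360,4),"| pos",p.round(4),"closing",round(cy,2),"dist mm",round(np.linalg.norm(sh)*300,1),"F",s["contact_force"].round(1),"t",round(s["clock"],2))
E
python3 -c "
from h import *
goal(.44,.12,.40,13)"
```

```text
row [-1.2127 -1.166  -0.5379] turn 0.1533 | pos [0.2321 0.5797 0.238 ] closing 68.19 dist mm 529.9 F [ 0.4 -0.5 -0.9] t 0.1
```

Request:
{"fn": "send_rows", "kwargs": {
  "rows": "-0.9 -0.87 -0.54 0.153;-0.9 -0.87 -0.54 0.153;-0.9 -0.87 -0.54 0.153;-0.9 -0.87 -0.54 0.153;-0.9 -0.87 -0.54 0.153;-0.9 -0.87 -0.54 0.153;-0.9 -0.87 -0.54 0.153;-0.9 -0.87 -0.54 0.153;-0.9 -0.87 -0.54 0.153;-0.9 -0.87 -0.54 0.153",
  "jaw": -1
}}

```text
clock: 0.93
tool_pos: [0.3867, 0.2346, 0.4018]
eef_rot: [0.623, 0.782, 0.0, 0.0]
contact_force: [1.7, 0.0, -0.4]
opening: 0.998
finger_force: 0.0
```

```bash
python3 -c "
from h import *
goal(.44,.12,.40,13)
c=eyes.calibration('wrist');s=sensors.get_state();print(c, R.from_quat(s['eef_rot']).as_matrix().T@(c['world_from_camera'][:3,3]-s['tool_pos']))"
```

```text
row [-0.4121  0.0874  0.0062] turn -0.0001 | pos [0.3867 0.2346 0.4018] closing 12.97 dist mm 126.4 F [ 1.7  0.  -0.4] t 0.93
{'fov_y': 62.53983502272006, 'cx': 257.2327295583891, 'cy': 192.36244668590518, 'world_from_camera': array([[ 9.74591595e-01,  2.13306475e-01,  6.83488839e-02,
         3.70064275e-01],
       [ 2.23989323e-01, -9.28209602e-01, -2.97078640e-01,
         3.11677290e-01],
       [ 7.32927748e-05,  3.04839766e-01, -9.52403650e-01,
         5.48786067e-01],
       [ 0.00000000e+00,  0.00000000e+00,  0.00000000e+00,
         1.00000000e+00]])} [ 0.07875539  0.00118733 -0.14705111]
```

Request:
{"fn": "send_rows", "kwargs": {
  "rows": "-0.41 0.2 0 0;-0.41 0.2 0 0;-0.41 0.2 0 0;-0.41 0.2 0 0;-0.41 0.2 0 0;-0.41 0.2 0 0;-0.41 0.2 0 0"
}}

```text
clock: 1.52
tool_pos: [0.4713, 0.1328, 0.4004]
eef_rot: [0.621, 0.784, -0.0, -0.001]
contact_force: [0.2, 0.2, -0.4]
opening: 1.001
finger_force: 0.0
```

Run:
```python
from h import *
im,d,c=snap("wrist","w1"); goal(.608,-.314,.30,0)
cv2.imwrite("pics/w1b.png",cv2.resize(im,(768,576),interpolation=2)[:,:,::-1])
```

```text
row [-1.5557  0.1016  0.3332] turn 0.0369 | pos [0.4712 0.1331 0.4005] closing 13.29 dist mm 478.3 F [-0.3 -0.2 -0.9] t 1.57
```

View pics/w1b.png

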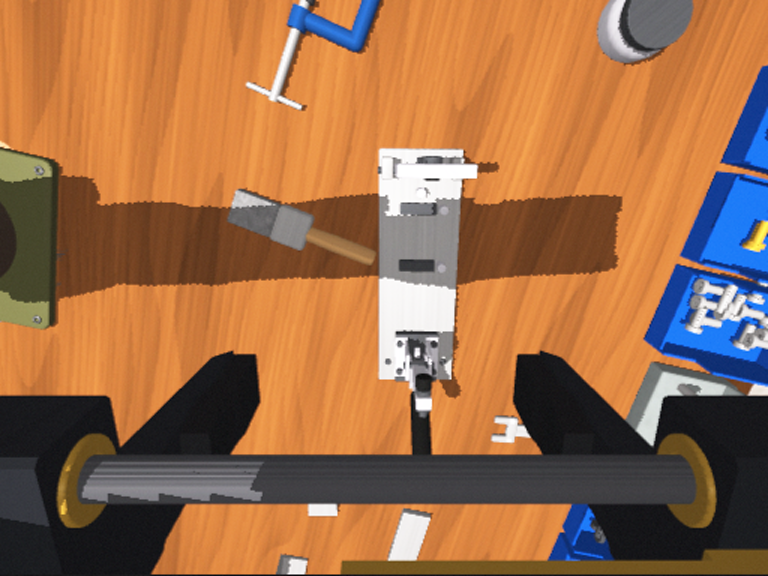

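The wrist view shows the jig from above, with rests at (418,209) and (416,265), side pins at (445,210) and (441,267), the end pin at (422,190) and the leaf edge-on at (430,170) (pixels at 1.5x).

```bash
cat > jig.py <<'E'
from h import *
import sys
def rests(s,guess):
    im,d,c=load(s); W=world(c,d); v=cv2.cvtColor(im,cv2.COLOR_RGB2HSV)[...,2]
    out=[]
    for (u0,v0) in guess:
        t=(v[v0-16:v0+17,u0-24:u0+25]<85).astype(np.uint8)
        n,l,st,ce=cv2.connectedComponentsWithStats(t); k=l[16,24]; ys,xs=np.nonzero(l==k)
        cs=cv2.findContours((l==k).astype(np.uint8),0,1)[0]; cc=max(cs,key=len).reshape(-1,2)+[u0-24,v0-16]
        xy=np.array([onplane(c,a,b,.03)[:2] for a,b in cc],np.float32)*1000
        r=cv2.minAreaRect(xy); u,w=xs.mean()+u0-24,ys.mean()+v0-16; p=onplane(c,u,w,.03)*1000
        print("rest px",round(u,1),round(w,1),"rect",np.round(r[0],1),np.round(r[1],1),round(r[2],1),"centroid",p.round(1),"depth",(W[int(w),int(u)]*1000).round(1)); out.append(p[:2])
    return out
a,b=rests("w1",[(278,139),(277,177)])
e=a-b; yaw=np.degrees(np.arctan2(e[1],e[0]))-90; print("sep",np.linalg.norm(e),"yaw",yaw)
cy,sy=np.cos(np.radians(yaw)),np.sin(np.radians(yaw)); o=(a+b)/2+2*np.array([cy,sy]); print("origin from rests",o)
im,d,c=load("w1"); W=world(c,d); P=W.reshape(-1,3)*1000
m=(abs(P[:,2]-20)<4)&(abs(P[:,0]-515)<110)&(abs(P[:,1]-80)<190); Q=P[m][:,:2]-o; 
J=np.c_[Q@[cy,sy],Q@[-sy,cy]]; J=J[(abs(J[:,0])<60)&(J[:,1]>-200)&(J[:,1]<110)]
print("plate jig extents",np.percentile(J,[0.5,99.5],0).round(1), np.median(P[m][:,2]))
for u,v in((445,210),(441,267),(422,190)):
    p=onplane(c,u/1.5,v/1.5,.038)[:2]*1000-o; print("pin",[round(p@[cy,sy],1),round(p@[-sy,cy],1)])
# two-view height: rest a & plate through top camera
E
python3 jig.py; rm -f x
python3 - <<'E'
from h import *
# two-view heights: plate corner at clamp end & blank corners by triangulation top/scene centroid rays
def tri(a,b):
    (o1,r1),(o2,r2)=a,b; r1=r1/np.linalg.norm(r1); r2=r2/np.linalg.norm(r2)
    t=np.linalg.lstsq(np.c_[r1,-r2],o2-o1,rcond=None)[0]; p,q=o1+t[0]*r1,o2+t[1]*r2; return (p+q)/2*1000,np.linalg.norm(p-q)*1000
_,_,ct=load("top0");_,_,cs=load("scene0")
for a,b,n in(((361.3,177.8),(168,283.5),"blank"),):
    print(n,tri(ray(ct,*a),ray(cs,*b)))
im,d,c=load("top0"); W=world(c,d)
E
```

```text
rest px 277.9 139.0 rect [504.  145.5] [79.4 52. ] 13.2 centroid [503.3 145.7  30. ] depth [501.7 145.6  32.2]
rest px 277.1 176.5 rect [517.5  84.2] [37.4 12.2] 13.2 centroid [517.6  84.2  30. ] depth [517.   85.6  32.4]
sep 63.10501244034594 yaw 13.078624329083851
origin from rests [512.36116883 115.41087214]
plate jig extents [[ -54.9 -176.7]
 [  45.5   93.9]] 21.190895150951405
pin [np.float64(27.7), np.float64(31.2)]
pin [np.float64(25.8), np.float64(-32.0)]
pin [np.float64(2.5), np.float64(52.2)]
blank (array([ 609.57218648, -315.99392869,    5.84454708]), np.float64(3.7634823399506474))
```

Request:
{"fn": "send_rows", "kwargs": {
  "rows": "-0.9 0.06 0.2 0.037;-0.9 0.06 0.2 0.037;-0.9 0.06 0.2 0.037;-0.9 0.06 0.2 0.037;-0.9 0.06 0.2 0.037;-0.9 0.06 0.2 0.037;-0.9 0.06 0.2 0.037;-0.9 0.06 0.2 0.037"
}}

```text
clock: 2.23
tool_pos: [0.5507, -0.1329, 0.3394]
eef_rot: [0.711, 0.703, -0.002, 0.001]
contact_force: [-0.1, -0.5, -0.1]
opening: 1.001
finger_force: 0.0
```

```bash
python3 -c "
from h import *
goal(.608,-.314,.28,0)"
```

```text
row [-0.6009  0.1975  0.1999] turn -0.0016 | pos [ 0.5507 -0.1329  0.3394] closing -0.59 dist mm 199.0 F [-0.1 -0.5 -0.1] t 2.23
```

Request:
{"fn": "send_rows", "kwargs": {
  "rows": "-0.6 0.2 0.2 -0.002;-0.6 0.2 0.2 -0.002;-0.6 0.2 0.2 -0.002;-0.6 0.2 0.2 -0.002;-0.6 0.2 0.2 -0.002;-0.6 0.2 0.2 -0.002;-0.6 0.2 0.2 -0.002"
}}

```text
clock: 2.82
tool_pos: [0.6104, -0.3069, 0.2794]
eef_rot: [0.704, 0.71, -0.0, -0.001]
contact_force: [0.1, 1.4, -0.8]
opening: 1.002
finger_force: 0.0
```

```bash
cat > bl.py <<'E'
from h import *
import sys
def blank(s,z=.010):
    im,d,c=load(s); W=world(c,d)*1000; hsv=cv2.cvtColor(im,cv2.COLOR_RGB2HSV)
    m=((hsv[...,1]<70)&(hsv[...,2]>80)).astype(np.uint8)
    n,l,st,ce=cv2.connectedComponentsWithStats(m)
    for k in range(1,n):
        if st[k,4]<800: continue
        mm=(l==k).astype(np.uint8); cc=max(cv2.findContours(mm,0,1)[0],key=len).reshape(-1,2)
        xy=np.array([onplane(c,a,b,z)[:2] for a,b in cc],np.float32)*1000
        if np.isnan(xy).any() or abs(xy).max()>2000: continue
        r=cv2.minAreaRect(xy); print("px",ce[k].round(1),st[k,:4],st[k,4],"rect",np.round(r[0],1),np.round(r[1],1),round(r[2],1),"depth z",np.median(W[l==k][:,2]).round(1))
if __name__=="__main__":
    snap("wrist",sys.argv[1]); blank(sys.argv[1])
    goal(.608,-.314,.15,0)
E
python3 bl.py w2
```

```text
px [481.3   7.8] [452   0  60  18] 950 rect [ 871.9 -133.4] [67.8 17.5] 0.4 depth z 30.5
px [154.  128.2] [132 105  44  48] 1411 rect [ 476.6 -274.9] [42.7 55.1] 13.6 depth z 11.1
px [256.4 158.4] [241 125  32  68] 2004 rect [ 609.9 -314.7] [90.4 40.4] 88.6 depth z 11.2
px [144.  225.7] [124 211  42  39] 1041 rect [ 450.5 -418.7] [57.7 58.9] 2.5 depth z 7.0
px [483.8 239.8] [464 222  48  42] 1080 rect [ 939.  -432.4] [56.1 79.2] 67.4 depth z 29.9
px [119.4 318.7] [ 58 312 121  14] 1317 rect [ 391.8 -572.3] [193.4  24.8] 0.6 depth z 361.5
row [-0.0305 -0.01    0.434 ] turn 0.0017 | pos [ 0.611  -0.3051  0.2802] closing 0.63 dist mm 130.6 F [0.5 0.9 0. ] t 2.87
```

Request:
{"fn": "send_rows", "kwargs": {
  "rows": "-0.032 -0.004 0.3 0.0055;-0.032 -0.004 0.5 0.0055;-0.032 -0.004 0.5 0.0055;-0.032 -0.004 0.5 0.0055;-0.032 -0.004 0.5 0.0055;-0.032 -0.004 0.5 0.0055"
}}

```text
clock: 3.37
tool_pos: [0.6098, -0.3142, 0.1309]
eef_rot: [0.715, 0.699, 0.001, -0.001]
contact_force: [0.4, -0.5, 1.3]
opening: 1.001
finger_force: 0.0
```

```bash
sed -i 's/^    goal.*$/    goal(.6099,-.3147,.004,-1.4)/' bl.py; python3 bl.py w3
```

```text
px [ 98.8 143. ] [ 62 107  73  74] 3323 rect [ 477.4 -274.6] [43.8 55. ] 13.4 depth z 11.1
px [256.3 182.3] [232 134  48 100] 4477 rect [ 609.9 -314.4] [90.9 40. ] 89.3 depth z 11.2
px [117.8 318.8] [ 56 311 118  17] 1567 rect [ 462.3 -452.7] [ 19.6 120.1] 88.7 depth z 212.9
row [ 0.003  -0.0048  0.4291] turn 0.0002 | pos [ 0.611  -0.3156  0.1327] closing -1.33 dist mm 128.7 F [-0.  -0.2 -0.1] t 3.42
```

The two wrist heights agree: blank at (609.9, -314.5), 90 x 40, top at z about 10. I'll descend.

Request:
{"fn": "send_rows", "kwargs": {
  "rows": "0.003 -0.004 0.13 -0.001;0.003 -0.004 0.25 -0.001;0.003 -0.004 0.34 -0.001;0.003 -0.004 0.39 -0.001;0.003 -0.004 0.41 -0.001;0.003 -0.004 0.425 -0.001;0.003 -0.004 0.425 -0.001;0.003 -0.004 0.425 -0.001"
}}

```text
clock: 4.08
tool_pos: [0.6095, -0.3171, 0.0053]
eef_rot: [0.714, 0.7, 0.001, 0.002]
contact_force: [0.2, 0.1, 0.4]
opening: 0.998
finger_force: 0.0
```

```bash
python3 -c "
from h import *
goal(.6099,-.3145,.004,-1)"
```

```text
row [0.0086 0.0012 0.0042] turn -0.0003 | pos [ 0.6095 -0.3171  0.0053] closing -1.11 dist mm 2.9 F [0.2 0.1 0.4] t 4.08
```

Request:
{"fn": "send_rows", "kwargs": {
  "rows": "0.008 0 0.004 0;0.008 0 0.004 0;0.008 0 0.004 0;0.008 0 0.004 0;0.008 0 0.004 0;0.008 0 0.004 0;0.008 0 0.004 0;0.008 0 0.004 0;0.008 0 0.004 0;0.008 0 0.004 0",
  "jaw": 1,
  "force": 30
}}

```text
clock: 4.92
tool_pos: [0.6082, -0.314, 0.002]
eef_rot: [0.714, 0.7, 0.0, 0.0]
contact_force: [0.5, -0.3, -0.3]
opening: 0.453
finger_force: 30.0
```

Request:
{"fn": "send_rows", "kwargs": {
  "rows": "0 0 0 0;0 0 -0.02 0;0 0 -0.05 0;0 0 -0.12 0;0 0 -0.22 0;0 0 -0.36 0;0 0 -0.5 0;0 0 -0.6 0;0 0 -0.7 0;0 0 -0.7 0"
}}

```text
clock: 5.75
tool_pos: [0.6112, -0.3162, 0.2201]
eef_rot: [0.714, 0.7, 0.002, 0.006]
contact_force: [0.3, -0.9, -1.2]
opening: 0.453
finger_force: 30.0
```

Run:
```python
from h import *
s=sensors.get_state(); print(s["opening"]*88, s["finger_force"])
yaw=13.1; t=np.radians(yaw); o=np.array([.5130,.1155])
for jx,jy,z in((-60,0,.21),(-3,-4,.21)):
    goal(*(o+np.array([jx*np.cos(t)-jy*np.sin(t),jx*np.sin(t)+jy*np.cos(t)])/1000),z,yaw)
```

```text
39.84728292351724 29.996379017829895
row [ 1.3833 -0.55    0.0193] turn -0.0395 | pos [ 0.6112 -0.3162  0.2201] closing -1.14 dist mm 446.6 F [ 0.3 -0.9 -1.2] t 5.75
row [ 1.4171 -0.3625  0.0212] turn -0.0395 | pos [ 0.6112 -0.3162  0.2201] closing -1.14 dist mm 438.9 F [ 0.3 -0.9 -1.2] t 5.75
```

Request:
{"fn": "send_rows", "kwargs": {
  "rows": "0.2 -0.05 -0.03 -0.01;0.45 -0.12 -0.03 -0.02;0.7 -0.18 -0.03 -0.03;0.9 -0.23 -0.03 -0.04;0.9 -0.23 -0.03 -0.04;0.9 -0.23 -0.03 -0.04;0.9 -0.23 -0.03 -0.04;0.9 -0.23 -0.03 -0.04;0.9 -0.23 -0.03 -0.04"
}}

```text
clock: 6.5
tool_pos: [0.5435, -0.0402, 0.2208]
eef_rot: [0.619, 0.786, 0.0, -0.001]
contact_force: [0.3, -1.1, -2.3]
opening: 0.446
finger_force: 30.0
```

```bash
cat > g.py <<'E'
from h import *
import sys
O=np.array([.5130,.1155]); YAW=13.1
def jg(jx,jy,z):
    t=np.radians(YAW); goal(*(O+np.array([jx*np.cos(t)-jy*np.sin(t),jx*np.sin(t)+jy*np.cos(t)])/1000),z/1000,YAW)
def here():
    t=np.radians(YAW); s=sensors.get_state(); q=(s["tool_pos"][:2]-O)*1000; f=s["contact_force"]
    print("jig pos",round(q@[np.cos(t),np.sin(t)],1),round(q@[-np.sin(t),np.cos(t)],1),round(s["tool_pos"][2]*1000,1),"jig F",round(f[:2]@[np.cos(t),np.sin(t)],1),round(f[:2]@[-np.sin(t),np.cos(t)],1),round(f[2],1),"open",round(s["opening"]*88,1))
if __name__=="__main__":
    here(); a=list(map(float,sys.argv[1:]))
    for i in range(0,len(a),3): jg(*a[i:i+3])
E
python3 g.py -3 -4 210
```

```text
jig pos -5.6 -158.5 220.8 jig F 0.1 -1.1 -2.3 open 39.3
row [0.515  0.0127 0.0367] turn 0.0013 | pos [ 0.5435 -0.0402  0.2208] closing 13.55 dist mm 154.9 F [ 0.3 -1.1 -2.3] t 6.5
```

Request:
{"fn": "send_rows", "kwargs": {
  "rows": "0.15 0.005 0 0;0.3 0.012 0.03 0;0.45 0.012 0.03 0;0.515 0.012 0.035 0.001;0.515 0.012 0.035 0.001;0.515 0.012 0.035 0.001;0.515 0.012 0.035 0.001;0.515 0.012 0.035 0.001;0.515 0.012 0.035 0.001"
}}

```text
clock: 7.25
tool_pos: [0.513, 0.1061, 0.2107]
eef_rot: [0.625, 0.781, -0.0, 0.001]
contact_force: [-0.0, -0.4, -2.6]
opening: 0.451
finger_force: 30.0
```

```bash
python3 - <<'E'
from h import *
im,d,c=snap("wrist","w4"); snap("scene","s4")
cv2.imwrite("pics/w4b.png",cv2.resize(im,(768,576),interpolation=2)[:,:,::-1])
E
python3 g.py -3 -4 60
```

```text
jig pos -2.2 -8.3 210.6 jig F 0.8 0.0 -2.3 open 39.4
row [ 0.0148 -0.003   0.5021] turn -0.0009 | pos [0.5128 0.1069 0.2106] closing 12.77 dist mm 150.7 F [ 0.8  0.2 -2.3] t 7.35
```

View pics/w4b.png

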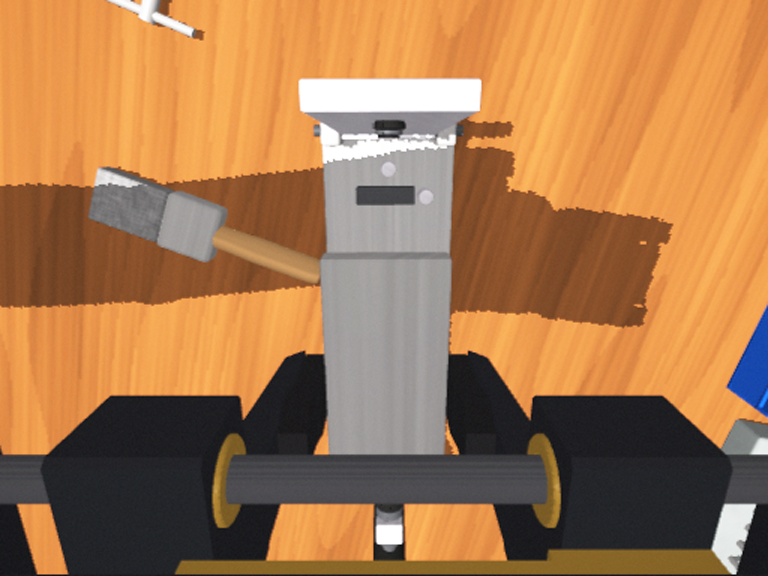

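The blank is held straight. Its front top edge is at about (386,256), the far rest at (385,194), side pin 2 at (426,197) and the end pin at (389,169) (1.5x pixels). I'll compute the fit from these.

Run:
```python
from h import *
from g import O,YAW
im,d,c=load("w4"); W=world(c,d)*1000; hsv=cv2.cvtColor(im,cv2.COLOR_RGB2HSV); t=np.radians(YAW)
def J(p): q=np.asarray(p)[:2]-O*1000; return (round(q@[np.cos(t),np.sin(t)],1),round(q@[-np.sin(t),np.cos(t)],1))
g=hsv[...,2].astype(int)
# rest
m=((g<75)).astype(np.uint8); m[:118]=0;m[140:]=0;m[:,:235]=0;m[:,280:]=0
cc=max(cv2.findContours(m,0,1)[0],key=len).reshape(-1,2)
xy=np.array([onplane(c,a,b,.03)[:2] for a,b in cc],np.float32)*1000; r=cv2.minAreaRect(xy); print("rest2",J(r[0]),np.round(r[1],1),round(r[2],2))
print("x range px",cc.min(0),cc.max(0))
# pins: brighter than plate
for n,(u,v) in dict(side2=(284,131),end=(259,113)).items():
    w=g[v-7:v+8,u-7:u+8]; th=(np.median(w)+w.max())/2; l=cv2.connectedComponentsWithStats((w>th).astype(np.uint8)); k=l[1][7,7]; uv=l[3][k]+[u-7,v-7]
    p=onplane(c,*uv,.038)*1000; print(n,uv.round(1),l[2][k,4],J(p),"depth z",W[v,u].round(1))
# blank in hand: front edge and sides by depth
P=W.reshape(-1,3); tz=sensors.get_state()["tool_pos"][2]*1000
q=P[:,:2]-O*1000; j=np.c_[q@[np.cos(t),np.sin(t)],q@[-np.sin(t),np.cos(t)]]
m=(P[:,2]>tz-8)&(P[:,2]<tz+16)&(abs(j[:,0])<35)&(j[:,1]>5)&(j[:,1]<70)
k=m&(P[:,2]>tz+2); print("top z rel TCP",np.median(P[k][:,2])-tz, "n",k.sum())
u=np.array([onplane(c,a,b,(np.median(P[k][:,2]))/1000)*1000 for a,b in((217,169.5),(299,169.5),(219,280),(297.,280))]); print([J(x) for x in u])
from g import here; here()
```

```text
rest2 (np.float64(-2.1), np.float64(32.2)) [37.  11.1] 12.67
x range px [238 124] [274 135]
side2 [283.6 131. ] 61 (np.float64(25.5), np.float64(31.5)) depth z [531.1 152.   38. ]
end [258.5 112.3] 62 (np.float64(0.5), np.float64(49.8)) depth z [502.9 163.6  38.2]
top z rel TCP 9.16420804368775 n 5545
[(np.float64(-18.7), np.float64(36.4)), (np.float64(17.9), np.float64(36.2)), (np.float64(-20.4), np.float64(-20.5)), (np.float64(18.8), np.float64(-20.8))]
jig pos -2.2 -8.3 210.6 jig F 0.8 0.0 -2.3 open 39.4
```

The jig frame holds to about 0.5 mm: rest at (-2.1, 32.2), pins at (25.5, 31.5) and (0.5, 49.8), height 38. I'll lower to just above the rests, a few mm short of the pins.

```bash
python3 g.py -5 -6 37
```

```text
jig pos -2.2 -8.3 210.6 jig F 0.8 0.0 -2.3 open 39.4
row [ 0.0081 -0.0097  0.5788] turn -0.0009 | pos [0.5128 0.1069 0.2106] closing 12.77 dist mm 173.7 F [ 0.8  0.2 -2.3] t 7.35
```

Request:
{"fn": "send_rows", "kwargs": {
  "rows": "0.008 -0.01 0.1 -0.001;0.008 -0.01 0.2 -0.001;0.008 -0.01 0.3 -0.001;0.008 -0.01 0.4 -0.001;0.008 -0.01 0.47 -0.001;0.008 -0.01 0.52 -0.001;0.008 -0.01 0.55 -0.001;0.008 -0.01 0.575 -0.001;0.008 -0.01 0.575 -0.001;0.008 -0.01 0.575 -0.001"
}}

```text
clock: 8.18
tool_pos: [0.5094, 0.11, 0.0384]
eef_rot: [0.621, 0.784, 0.0, 0.0]
contact_force: [-0.3, -0.3, -2.0]
opening: 0.449
finger_force: 30.0
```

```bash
python3 g.py -5 -6 32
```

```text
jig pos -4.8 -4.5 38.4 jig F -0.4 -0.2 -2.0 open 39.5
row [-0.005  -0.0007  0.0213] turn 0.0004 | pos [0.5094 0.11   0.0384] closing 13.26 dist mm 6.6 F [-0.3 -0.3 -2. ] t 8.18
```

Request:
{"fn": "send_rows", "kwargs": {
  "rows": "0 0 0.006 0;0 0 0.012 0;0 0 0.016 0;0 0 0.02 0;0 0 0.023 0;0 0 0.023 0"
}}

```text
clock: 8.68
tool_pos: [0.5091, 0.1103, 0.0319]
eef_rot: [0.621, 0.784, 0.0, 0.0]
contact_force: [-1.1, -0.7, 4.7]
opening: 0.446
finger_force: 30.0
```

```bash
python3 g.py -5 -6 32
```

```text
jig pos -5.0 -4.2 31.9 jig F -1.2 -0.4 4.7 open 39.3
row [-0.0061 -0.0001 -0.0005] turn 0.0005 | pos [0.5091 0.1103 0.0319] closing 13.28 dist mm 1.8 F [-1.1 -0.7  4.7] t 8.68
```

Request:
{"fn": "send_rows", "kwargs": {
  "rows": "0 0.006 -0.001 0;0 0.012 -0.001 0;0 0.016 -0.001 0;0 0.019 -0.001 0;0 0.021 -0.001 0;0 0.021 -0.001 0"
}}

```text
clock: 9.18
tool_pos: [0.5094, 0.1104, 0.0319]
eef_rot: [0.621, 0.784, -0.004, -0.004]
contact_force: [-10.6, -1.7, 14.3]
opening: 0.449
finger_force: 30.0
```

```bash
python3 g.py 0 0 32
```

```text
jig pos -4.7 -4.2 31.9 jig F -10.8 0.7 14.3 open 39.5
row [ 0.0139  0.0157 -0.0005] turn 0.0005 | pos [0.5094 0.1104 0.0319] closing 13.28 dist mm 6.3 F [-10.6  -1.7  14.3] t 9.18
```

Request:
{"fn": "send_rows", "kwargs": {
  "rows": "0 -0.01 -0.001 0;0 -0.01 -0.004 0;0 -0.01 -0.004 0;0 -0.01 -0.004 0"
}}

```text
clock: 9.52
tool_pos: [0.513, 0.1112, 0.0326]
eef_rot: [0.621, 0.784, 0.001, 0.0]
contact_force: [0.2, 0.0, -2.1]
opening: 0.445
finger_force: 30.0
```

```bash
python3 g.py 0 0 32
python3 - <<'E'
from h import *
im,d,c=snap("wrist","w5")
cv2.imwrite("pics/w5b.png",cv2.resize(im,(768,576),interpolation=2)[:,:,::-1])
E
```

```text
jig pos -1.0 -4.2 32.6 jig F 0.2 -0.0 -2.1 open 39.1
row [0.014  0.0033 0.0018] turn 0.0005 | pos [0.513  0.1112 0.0326] closing 13.29 dist mm 4.3 F [ 0.2  0.  -2.1] t 9.52
```

View pics/w5b.png

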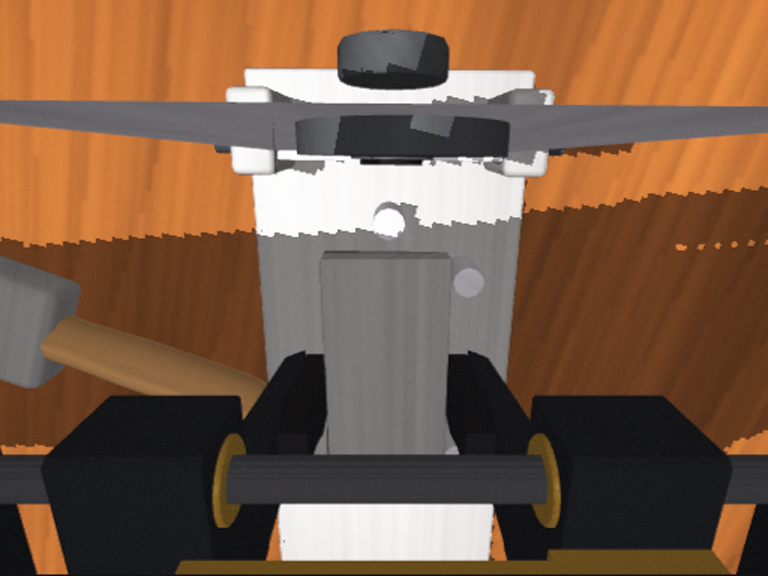

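Friction on the rests had held it. Lifted free, the blank is now about 1.5 mm short of side pin 2 (468,282) and about 5 mm short of the end pin (388,221). I'll push +x to contact, then +y.

Request:
{"fn": "send_rows", "kwargs": {
  "rows": "0 0.003 0 0;0 0.006 0 0;0 0.009 0 0;0 0.011 0 0;0 0.011 0 0"
}}

```text
clock: 9.98
tool_pos: [0.5133, 0.1113, 0.0323]
eef_rot: [0.621, 0.784, -0.002, -0.001]
contact_force: [-4.6, -0.6, -0.4]
opening: 0.446
finger_force: 30.0
```

```bash
python3 g.py 0 0 32
```

```text
jig pos -0.7 -4.2 32.3 jig F -4.6 0.5 -0.4 open 39.2
row [0.0139 0.0023 0.0009] turn 0.0005 | pos [0.5133 0.1113 0.0323] closing 13.27 dist mm 4.2 F [-4.6 -0.6 -0.4] t 9.98
```

Request:
{"fn": "send_rows", "kwargs": {
  "rows": "0.004 0 0 0;0.008 0 0 0;0.011 0 0 0;0.014 0 0 0;0.017 0 0 0;0.019 0 0 0;0.019 0 0 0"
}}

```text
clock: 10.57
tool_pos: [0.5125, 0.1153, 0.0322]
eef_rot: [0.621, 0.784, -0.002, -0.001]
contact_force: [-4.2, -3.6, -2.5]
opening: 0.45
finger_force: 30.0
```

```bash
python3 g.py 0 0 32
```

```text
jig pos -0.6 -0.0 32.2 jig F -4.9 -2.5 -2.5 open 39.6
row [0.0001 0.0019 0.0007] turn 0.0002 | pos [0.5125 0.1153 0.0322] closing 13.17 dist mm 0.6 F [-4.2 -3.6 -2.5] t 10.57
```

Request:
{"fn": "send_rows", "kwargs": {
  "rows": "0.004 0.002 0 0;0.007 0.002 0 0;0.007 0.002 0.003 0;0.007 0.002 0.004 0;0.007 0.002 0.004 0"
}}

```text
clock: 10.98
tool_pos: [0.5123, 0.1162, 0.0319]
eef_rot: [0.622, 0.783, -0.003, -0.0]
contact_force: [-6.0, -6.6, 6.4]
opening: 0.445
finger_force: 30.0
```

```bash
python3 g.py 0 0 32
```

```text
jig pos -0.5 0.8 31.9 jig F -7.4 -5.1 6.4 open 39.2
row [-0.0027  0.0016 -0.0004] turn -0.0 | pos [0.5123 0.1162 0.0319] closing 13.09 dist mm 1.0 F [-6.  -6.6  6.4] t 10.98
```

Request:
{"fn": "send_rows", "kwargs": {
  "rows": "0 0 0 0;0 0 0 0;0 0 0 0;0 0 0 0;0 0 0 0",
  "jaw": -0.4
}}

```text
clock: 11.4
tool_pos: [0.515, 0.12, 0.0315]
eef_rot: [0.62, 0.784, 0.001, 0.0]
contact_force: [0.6, -0.1, 0.7]
opening: 0.697
finger_force: 0.0
```

```bash
python3 g.py 0 0 110
python3 - <<'E'
from h import *
im,d,c=snap("wrist","w6")
cv2.imwrite("pics/w6b.png",cv2.resize(im,(768,576),interpolation=2)[:,:,::-1])
E
```

```text
jig pos 3.0 4.0 31.5 jig F 0.5 -0.2 0.7 open 61.3
row [-0.0131 -0.0095 -0.2616] turn 0.0006 | pos [0.515  0.12   0.0315] closing 13.32 dist mm 78.6 F [ 0.6 -0.1  0.7] t 11.4
```

View pics/w6b.png

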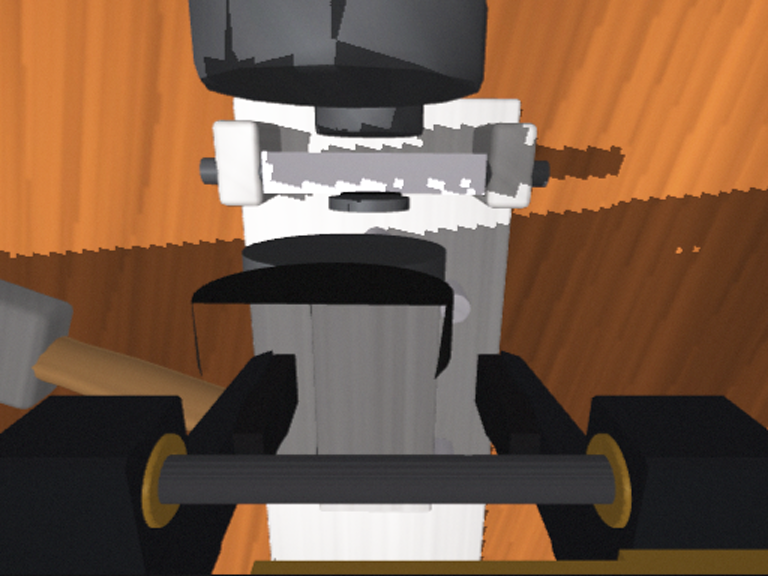

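The fingers are clear and the blank appears to touch pin 2 at (460,306). The wrist camera sits right at the leaf, so part of the view is clipped. I'll lift and look from higher up.

Request:
{"fn": "send_rows", "kwargs": {
  "rows": "-0.005 -0.01 -0.05 0;-0.02 -0.01 -0.15 0;-0.04 -0.01 -0.28 0;-0.06 -0.01 -0.42 0;-0.06 -0.01 -0.55 0;-0.06 -0.01 -0.7 0;-0.06 -0.01 -0.7 0;-0.06 -0.01 -0.7 0",
  "jaw": 1
}}

```text
clock: 12.12
tool_pos: [0.5172, 0.1017, 0.244]
eef_rot: [0.62, 0.784, 0.003, 0.002]
contact_force: [-0.2, 0.3, 0.6]
opening: 0.117
finger_force: 0.0
```

```bash
cat > chk.py <<'E'
from h import *
from g import O,YAW
import sys
im,d,c=snap("wrist",sys.argv[1]); W=world(c,d)*1000; hsv=cv2.cvtColor(im,cv2.COLOR_RGB2HSV); t=np.radians(YAW)
q=W[...,:2]-O*1000; jx=q@[np.cos(t),np.sin(t)]; jy=q@[-np.sin(t),np.cos(t)]; z=W[...,2]
m=(abs(z-40)<3.5)&(abs(jx)<32)&(jy<60)&(jy>-60)
for lo,hi in((-30,-20),(-18,-6),(6,18),(22,40)):
    k=m&(jy>lo)&(jy<hi)
    if k.sum()>20: print("y",lo,hi,"x edges",np.percentile(jx[k],[1,50,99]).round(1),"z",np.median(z[k]).round(1),k.sum())
k=m&(abs(jx)<10); print("y ends",np.percentile(jy[k],[1,99]).round(1))
# leaf upper area
k=(z>60)&(z<215)&(abs(jx)<29)&(jy>50)&(jy<130)
P=np.c_[jy[k],z[k]]; print("leaf",len(P),"z max",np.percentile(P[:,1],99) if len(P) else 0)
for a in(80,110,140,170,190):
    w=P[abs(P[:,1]-a)<6]
    if len(w)>10: print(a,"y",np.percentile(w[:,0],[3,50,97]).round(1))
cv2.imwrite(f"pics/{sys.argv[1]}b.png",cv2.resize(im,(768,576),interpolation=2)[:,:,::-1])
E
python3 chk.py w7; python3 g.py 0 160 260
```

```text
jig pos -0.6 -14.1 241.9 jig F -0.5 0.2 -0.9 open 6.5
row [ 0.5804  0.0044 -0.0599] turn 0.0006 | pos [0.5156 0.1016 0.2419] closing 13.32 dist mm 175.1 F [-0.6  0.1 -0.9] t 12.17Traceback (most recent call last):
  File "chk.py", line 4, in <module>
    im,d,c=snap("wrist",sys.argv[1]); W=world(c,d)*1000; hsv=cv2.cvtColor(im,cv2.COLOR_RGB2HSV); t=np.radians(YAW)
                                        ~~~~~^^^^^
  File "h.py", line 16, in world
    p=np.stack([(u-cx)/f*d,(v-cy)/f*d,d],-1); return p@T[:3,:3].T+T[:3,3]
                 ~^~~
numpy._core._exceptions._UFuncNoLoopError: ufunc 'subtract' did not contain a loop with signature matching types (dtype('int64'), dtype('<U2')) -> None
```

```bash
sed -i 's/^im,d,c=snap("wrist",sys.argv\[1\]);/snap("wrist",sys.argv[1]); im,d,c=load(sys.argv[1]);/' chk.py; python3 chk.py w7
```

```text
y -30 -20 x edges [-18.7   0.6  26.9] z 41.1 303
y -18 -6 x edges [-18.6   0.5  19.6] z 41.2 375
y 6 18 x edges [-19.3   0.5  20.3] z 41.1 395
y 22 40 x edges [-19.1   2.5  28.7] z 41.1 688
y ends [-44.4  51.9]
leaf 3164 z max 196.35616637624457
80 y [70.4 72.  72.1]
110 y [73.1 73.6 73.6]
140 y [74.4 74.8 75.2]
170 y [75.8 76.2 76.5]
190 y [77.  81.7 86.9]
```

View pics/w7b.png

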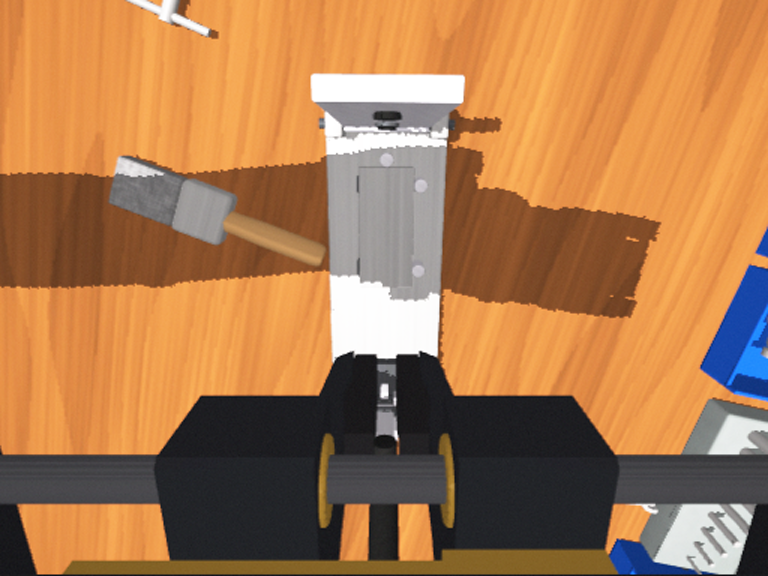

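The blank sits against all three pins: side pins (421,185) and (418,271), end pin (387,159). Measured edges are x -19.3..20.3 and y from -44.4, with the top at z about 41. The leaf stands at about 1.62 rad with its top at z 196. I'll go behind the leaf with the fingers shut.

Request:
{"fn": "send_rows", "kwargs": {
  "rows": "0.1 0 -0.05 0;0.22 0 -0.05 0;0.34 0 -0.05 0;0.44 0 -0.05 0;0.48 0 -0.05 0;0.48 0 0 0;0.48 0 0.08 0;0.48 0 0.15 0;0.48 0 0.21 0;0.48 0 0.21 0"
}}

```text
clock: 13.05
tool_pos: [0.4794, 0.239, 0.1739]
eef_rot: [0.621, 0.784, -0.005, -0.002]
contact_force: [0.1, 0.1, -0.4]
opening: 0.008
finger_force: 0.0
```

```bash
cat > leaf.py <<'E'
from h import *
from g import O,YAW,here
import sys
here(); s=sensors.get_state(); t=np.radians(YAW); q=(s["tool_pos"][:2]-O)*1000; y0=q@[-np.sin(t),np.cos(t)]; z0=s["tool_pos"][2]*1000; x0=q@[np.cos(t),np.sin(t)]
for th in map(float,sys.argv[1:]):
    r=132; y=74-r*np.cos(th)+7*np.sin(th)+9; z=46+r*np.sin(th)+7*np.cos(th)
    print(th,"pos",round(y),round(z),"row",round((y-y0)/300,3),round(-x0/300,3),round((z0-z)/300,3))
E
python3 leaf.py 1.6 1.5 1.4 1.3 1.2 1.1 1.0 .9 .8 .7
```

```text
jig pos -4.7 127.9 173.9 jig F 0.1 0.0 -0.4 open 0.7
1.6 pos 94 178 row -0.113 0.016 -0.013
1.5 pos 81 178 row -0.157 0.016 -0.014
1.4 pos 67 177 row -0.201 0.016 -0.011
1.3 pos 54 175 row -0.245 0.016 -0.004
1.2 pos 42 172 row -0.287 0.016 0.008
1.1 pos 29 167 row -0.328 0.016 0.024
1.0 pos 18 161 row -0.368 0.016 0.043
0.9 pos 6 154 row -0.405 0.016 0.067
0.8 pos -4 146 row -0.439 0.016 0.094
0.7 pos -13 136 row -0.471 0.016 0.125
```

Request:
{"fn": "send_rows", "kwargs": {
  "rows": "-0.06 0.016 -0.013 0;-0.113 0.016 -0.013 0;-0.157 0.016 -0.014 0;-0.201 0.016 -0.011 0;-0.245 0.016 -0.004 0;-0.287 0.016 0.008 0;-0.328 0.016 0.024 0;-0.368 0.016 0.043 0;-0.405 0.016 0.067 0;-0.405 0.016 0.067 0"
}}

```text
clock: 13.88
tool_pos: [0.5147, 0.1208, 0.1576]
eef_rot: [0.622, 0.783, -0.001, 0.0]
contact_force: [0.2, -0.7, 0.9]
opening: 0.003
finger_force: 0.0
```

```bash
python3 leaf.py .8 .7 .6 .5 .4 .3 .2 .1 .05 0
```

```text
jig pos 2.9 4.8 157.6 jig F -0.0 -0.7 0.9 open 0.3
0.8 pos -4 146 row -0.029 -0.01 0.04
0.7 pos -13 136 row -0.061 -0.01 0.071
0.6 pos -22 126 row -0.089 -0.01 0.104
0.5 pos -29 115 row -0.114 -0.01 0.14
0.4 pos -36 104 row -0.136 -0.01 0.179
0.3 pos -41 92 row -0.153 -0.01 0.22
0.2 pos -45 79 row -0.166 -0.01 0.262
0.1 pos -48 66 row -0.175 -0.01 0.305
0.05 pos -48 60 row -0.178 -0.01 0.327
0.0 pos -49 53 row -0.179 -0.01 0.349
```

Request:
{"fn": "send_rows", "kwargs": {
  "rows": "-0.029 -0.01 0.04 0;-0.061 -0.01 0.071 0;-0.089 -0.01 0.104 0;-0.114 -0.01 0.14 0;-0.136 -0.01 0.179 0;-0.153 -0.01 0.22 0;-0.166 -0.01 0.262 0;-0.175 -0.01 0.305 0;-0.178 -0.01 0.327 0;-0.179 -0.01 0.349 0"
}}

```text
clock: 14.72
tool_pos: [0.524, 0.07, 0.0528]
eef_rot: [0.621, 0.784, -0.001, -0.0]
contact_force: [-6.0, -2.8, 67.2]
opening: 0.004
finger_force: 36.3
```

```bash
python3 g.py 0 -49 51
```

```text
jig pos 0.4 -46.8 52.8 jig F -6.4 -1.3 67.2 open 0.4
row [-0.0074 -0.0013  0.006 ] turn 0.0003 | pos [0.524  0.07   0.0528] closing 13.21 dist mm 2.9 F [-6.  -2.8 67.2] t 14.72
```

Request:
{"fn": "send_rows", "kwargs": {
  "rows": "0 0 -0.01 0;0 0 -0.03 0;0 0 -0.1 0;0 0 -0.2 0;0 0 -0.33 0;0 0 -0.46 0;0 0 -0.6 0;0 0 -0.7 0;0 0 -0.7 0;0 0 -0.7 0"
}}

```text
clock: 15.55
tool_pos: [0.5249, 0.0715, 0.2654]
eef_rot: [0.62, 0.784, 0.002, 0.001]
contact_force: [-0.3, -0.2, -0.9]
opening: 0.005
finger_force: 0.0
```

```bash
python3 - <<'E'
from h import *
from g import O,YAW,here
here(); snap("scene","s8"); snap("wrist","w8"); t=np.radians(YAW)
for s in("s8","w8"):
    im,d,c=load(s); W=world(c,d)*1000; q=W[...,:2]-O*1000; jx=q@[np.cos(t),np.sin(t)]; jy=q@[-np.sin(t),np.cos(t)]; z=W[...,2]
    for lo,hi in((30,60),(-10,10),(-60,-45),(-72,-62)):
        k=(abs(jx)<25)&(jy>lo)&(jy<hi)&(z<100)
        if k.sum()>10: print(s,"y",lo,hi,"leaf z",np.percentile(z[k],[10,50,90]).round(1),k.sum())
    k=(abs(jx)<14)&(jy<-100)&(jy>-300)&(z>60)&(z<190)
    for a in range(-150,-240,-10):
        w=z[k&(abs(jy-a)<4)]
        if len(w)>3: print("  handle/clamp y",a,"z",np.percentile(w,[5,50,95]).round(0),len(w))
E
python3 g.py 0 -165 250
```

```text
jig pos 1.6 -45.6 265.4 jig F -0.3 -0.1 -0.9 open 0.4
s8 y 30 60 leaf z [50.  52.2 53.9] 73
s8 y -10 10 leaf z [20.2 51.7 53.6] 66
s8 y -60 -45 leaf z [18.1 50.2 53.7] 83
s8 y -72 -62 leaf z [18.8 49.1 53.4] 68
  handle/clamp y -150 z [ 62.  77. 146.] 43
  handle/clamp y -160 z [ 93. 103. 116.] 8
  handle/clamp y -170 z [ 97. 111. 127.] 22
  handle/clamp y -180 z [111. 126. 148.] 16
  handle/clamp y -190 z [126. 140. 159.] 20
  handle/clamp y -200 z [145. 166. 175.] 40
  handle/clamp y -210 z [159. 165. 168.] 14
w8 y 30 60 leaf z [53.1 54.1 55.2] 1405
w8 y -10 10 leaf z [53.1 54.1 55.1] 854
w8 y -60 -45 leaf z [53.2 54.1 55.1] 537
w8 y -72 -62 leaf z [53.1 54.2 55.1] 347
  handle/clamp y -150 z [149. 150. 150.] 5
  handle/clamp y -170 z [130. 134. 138.] 19
  handle/clamp y -190 z [163. 168. 173.] 183
  handle/clamp y -200 z [167. 173. 176.] 113
  handle/clamp y -210 z [168. 169. 170.] 9
jig pos -0.1 -45.4 262.7 jig F -0.8 0.5 0.0 open 0.5
row [-0.3988 -0.0008  0.0424] turn 0.0006 | pos [0.5231 0.0713 0.2627] closing 13.3 dist mm 120.3 F [-0.9  0.3  0. ] t 15.65
```

The leaf is flat: z 53–54 all along it, in both views. The handle end is where the text says, at about (-198, 160). Next, the handle.

Request:
{"fn": "send_rows", "kwargs": {
  "rows": "-0.1 0 0 0;-0.2 0 0 0;-0.31 0 0 0;-0.39 0 0.03 0;-0.424 0 0.1 0;-0.424 0 0.18 0;-0.424 0 0.24 0;-0.424 0 0.27 0;-0.424 0 0.27 0"
}}

```text
clock: 16.4
tool_pos: [0.551, -0.0522, 0.1793]
eef_rot: [0.621, 0.784, -0.002, -0.003]
contact_force: [-0.3, -0.8, 0.2]
opening: 0.004
finger_force: 0.0
```

```bash
python3 g.py 0 -176 159 0 -189 152 0 -201 145 0 -211 138 0 -221 132 0 -228 126 0 -234 120 0 -238 114 0 -241 108 | sed 's/|.*//'
```

```text
jig pos -1.0 -171.9 179.3 jig F -0.4 -0.7 0.2 open 0.4
row [-0.0137  0.0039  0.0676] turn 0.0005 
row [-0.0571  0.0039  0.0908] turn 0.0005 
row [-0.0971  0.0039  0.1141] turn 0.0005 
row [-0.1305  0.004   0.1373] turn 0.0005 
row [-0.1639  0.004   0.1573] turn 0.0005 
row [-0.1873  0.0041  0.1772] turn 0.0005 
row [-0.2073  0.0042  0.1972] turn 0.0005 
row [-0.2207  0.0043  0.2171] turn 0.0005 
row [-0.2307  0.0044  0.2371] turn 0.0005
```

Request:
{"fn": "send_rows", "kwargs": {
  "rows": "-0.014 0.004 0.04 0;-0.014 0.004 0.068 0;-0.035 0.004 0.08 0;-0.057 0.004 0.092 0;-0.077 0.004 0.103 0;-0.097 0.004 0.115 0;-0.13 0.004 0.138 0;-0.164 0.004 0.158 0;-0.187 0.004 0.178 0;-0.187 0.004 0.178 0"
}}

```text
clock: 17.23
tool_pos: [0.5677, -0.1094, 0.1281]
eef_rot: [0.622, 0.783, -0.001, 0.0]
contact_force: [0.5, -0.5, 0.9]
opening: 0.005
finger_force: 0.4
```

```bash
python3 g.py  0 -234 120 0 -238 114 0 -241 108 0 -243 102 0 -245 96 0 -246 90 0 -247 84 0 -247 80| sed 's/|.*//'
```

```text
jig pos 2.3 -231.4 128.1 jig F 0.4 -0.6 0.9 open 0.4
row [-0.0086 -0.0077  0.0269] turn 0.0001 
row [-0.0219 -0.0077  0.0469] turn 0.0001 
row [-0.0319 -0.0077  0.0669] turn 0.0001 
row [-0.0385 -0.0077  0.087 ] turn 0.0001 
row [-0.0451 -0.0076  0.107 ] turn 0.0001 
row [-0.0485 -0.0076  0.127 ] turn 0.0001 
row [-0.0518 -0.0076  0.147 ] turn 0.0001 
row [-0.0517 -0.0076  0.1603] turn 0.0001
```

Request:
{"fn": "send_rows", "kwargs": {
  "rows": "-0.008 -0.007 0.027 0;-0.02 -0.007 0.047 0;-0.03 -0.007 0.067 0;-0.036 -0.007 0.087 0;-0.041 -0.007 0.107 0;-0.044 -0.007 0.127 0;-0.046 -0.007 0.14 0;-0.046 -0.007 0.147 0;-0.046 -0.007 0.155 0;-0.046 -0.007 0.155 0"
}}

```text
clock: 18.07
tool_pos: [0.5682, -0.1203, 0.0821]
eef_rot: [0.62, 0.784, -0.0, -0.001]
contact_force: [-0.1, -0.1, -0.2]
opening: 0.003
finger_force: 0.0
```

```bash
python3 g.py  0 -247 80
cat > fin.py <<'E'
from h import *
from g import O,YAW
import sys
t=np.radians(YAW)
for n in("scene","top"):
    snap(n,n+sys.argv[1]); im,d,c=load(n+sys.argv[1]); W=world(c,d)*1000; q=W[...,:2]-O*1000; jx=q@[np.cos(t),np.sin(t)]; jy=q@[-np.sin(t),np.cos(t)]; z=W[...,2]
    k=(abs(jx)<14)&(z>45)&(z<190)
    print(n,[(a,np.percentile(z[k&(abs(jy-a)<5)],[5,50,95]).round().tolist()) for a in range(-60,-280,-20) if (k&(abs(jy-a)<5)).sum()>3])
E
python3 fin.py 9
```

```text
jig pos 0.3 -242.1 82.1 jig F -0.1 -0.1 -0.2 open 0.3
row [-0.0162 -0.0011  0.0069] turn 0.0006 | pos [ 0.5682 -0.1203  0.0821] closing 13.31 dist mm 5.3 F [-0.1 -0.1 -0.2] t 18.07
scene [(-60, [52.0, 86.0, 93.0]), (-160, [77.0, 77.0, 81.0]), (-180, [68.0, 76.0, 78.0]), (-200, [70.0, 78.0, 81.0]), (-220, [69.0, 73.0, 77.0]), (-240, [66.0, 74.0, 189.0]), (-260, [71.0, 170.0, 188.0])]
top [(-60, [52.0, 82.0, 90.0]), (-80, [78.0, 81.0, 88.0]), (-100, [78.0, 81.0, 85.0]), (-120, [77.0, 81.0, 85.0]), (-140, [74.0, 79.0, 84.0]), (-160, [74.0, 79.0, 82.0]), (-180, [69.0, 77.0, 80.0])]
```

The handle looks level. I'll press gently to confirm it's fully down.

Request:
{"fn": "send_rows", "kwargs": {
  "rows": "0 0 0.008 0;0 0 0.014 0;0 0 0.02 0;0 0 0.024 0;0 0 0.024 0;0 0 0.024 0"
}}

```text
clock: 18.67
tool_pos: [0.5689, -0.121, 0.0756]
eef_rot: [0.621, 0.784, 0.0, 0.0]
contact_force: [-0.4, -0.7, 1.4]
opening: 0.003
finger_force: 0.8
```

```bash
python3 g.py  0 -247 200
```

```text
jig pos 0.9 -243.0 75.6 jig F -0.6 -0.6 1.4 open 0.3
row [-0.0135 -0.0027 -0.4147] turn 0.0005 | pos [ 0.5689 -0.121   0.0756] closing 13.28 dist mm 124.5 F [-0.4 -0.7  1.4] t 18.67
```

Request:
{"fn": "send_rows", "kwargs": {
  "rows": "0 0 0.006 0;0 0 0.012 0;0 0 0.016 0;0 0 0.016 0"
}}

```text
clock: 19.0
tool_pos: [0.569, -0.121, 0.0706]
eef_rot: [0.621, 0.784, 0.0, 0.0]
contact_force: [0.7, -0.8, 1.8]
opening: 0.008
finger_force: 1.5
```

```bash
python3 g.py  0 -243 200
```

```text
jig pos 0.9 -243.1 70.6 jig F 0.4 -1.0 1.8 open 0.7
row [ 1.000e-04 -2.700e-03 -4.313e-01] turn 0.0005 | pos [ 0.569  -0.121   0.0706] closing 13.27 dist mm 129.4 F [ 0.7 -0.8  1.8] t 19.0
```

Request:
{"fn": "send_rows", "kwargs": {
  "rows": "0 0 -0.02 0;0 0 -0.08 0;0 0 -0.2 0;0 0 -0.32 0;0 0 -0.45 0;0 0 -0.6 0;0 0 -0.7 0;0 0 -0.7 0;0 0 -0.7 0"
}}

```text
clock: 19.75
tool_pos: [0.5691, -0.1205, 0.2826]
eef_rot: [0.62, 0.784, 0.001, 0.001]
contact_force: [-0.7, 0.7, -1.6]
opening: 0.006
finger_force: 0.0
```

```bash
python3 - <<'E'
from h import *
from g import O,YAW
t=np.radians(YAW)
snap("wrist","w10"); snap("scene","s10")
for n in("w10","s10"):
    im,d,c=load(n); W=world(c,d)*1000; q=W[...,:2]-O*1000; jx=q@[np.cos(t),np.sin(t)]; jy=q@[-np.sin(t),np.cos(t)]; z=W[...,2]
    k=(abs(jx)<16)&(z>30)&(z<190)
    for a in range(-60,-300,-12):
        w=k&(abs(jy-a)<4)
        if w.sum()>3: print(n,a,"z",np.percentile(z[w],[10,50,95]).round().tolist(),"x",np.median(jx[w]).round(),w.sum())
im=load("w10")[0]; im2=load("s10")[0][150:250,180:310]
cv2.imwrite("pics/z.png",np.hstack([cv2.resize(im[:300,150:400],(480,576)),cv2.resize(im2,(320,576))])[:,:,::-1])
E
python3 g.py  0 -243 200
```

```text
w10 -72 z [46.0, 53.0, 55.0] x 8.0 71
w10 -84 z [83.0, 84.0, 85.0] x 0.0 146
w10 -96 z [83.0, 84.0, 85.0] x 0.0 140
w10 -108 z [82.0, 83.0, 85.0] x 0.0 129
w10 -120 z [33.0, 82.0, 84.0] x 0.0 207
w10 -132 z [76.0, 80.0, 84.0] x 0.0 233
w10 -144 z [76.0, 80.0, 84.0] x 0.0 229
w10 -156 z [33.0, 37.0, 82.0] x 0.0 194
w10 -168 z [34.0, 80.0, 81.0] x 0.0 205
w10 -180 z [78.0, 79.0, 80.0] x 0.0 119
w10 -192 z [76.0, 81.0, 83.0] x -1.0 135
w10 -204 z [75.0, 80.0, 83.0] x 0.0 127
w10 -216 z [75.0, 80.0, 82.0] x -1.0 127
w10 -228 z [74.0, 79.0, 82.0] x -0.0 126
w10 -240 z [75.0, 79.0, 81.0] x -1.0 117
w10 -252 z [74.0, 78.0, 80.0] x -1.0 112
w10 -264 z [73.0, 77.0, 79.0] x -1.0 108
w10 -276 z [73.0, 76.0, 78.0] x -1.0 39
s10 -60 z [52.0, 68.0, 92.0] x 6.0 25
s10 -72 z [44.0, 53.0, 86.0] x 2.0 46
s10 -84 z [78.0, 81.0, 84.0] x 1.0 8
s10 -96 z [78.0, 82.0, 84.0] x 2.0 10
s10 -108 z [76.0, 81.0, 82.0] x 3.0 9
s10 -120 z [44.0, 74.0, 82.0] x 10.0 32
s10 -132 z [32.0, 59.0, 83.0] x 6.0 41
s10 -144 z [32.0, 70.0, 81.0] x 5.0 52
s10 -156 z [32.0, 40.0, 79.0] x 1.0 28
s10 -168 z [31.0, 66.0, 79.0] x 1.0 38
s10 -180 z [31.0, 74.0, 79.0] x 1.0 26
s10 -192 z [73.0, 79.0, 82.0] x 5.0 14
s10 -204 z [74.0, 78.0, 81.0] x 5.0 16
s10 -216 z [71.0, 77.0, 80.0] x 2.0 16
s10 -228 z [70.0, 77.0, 79.0] x 5.0 16
s10 -240 z [69.0, 76.0, 80.0] x 3.0 21
s10 -252 z [67.0, 74.0, 78.0] x 6.0 19
s10 -264 z [68.0, 75.0, 78.0] x 4.0 20
s10 -276 z [62.0, 68.0, 77.0] x 1.0 30
jig pos -0.5 -241.8 279.6 jig F -0.1 0.2 -0.5 open 0.3
row [-0.0045  0.0022  0.2653] turn 0.0006 | pos [ 0.5674 -0.1201  0.2796] closing 13.31 dist mm 79.6 F [-0.1  0.1 -0.5] t 19.85
```

View pics/z.png

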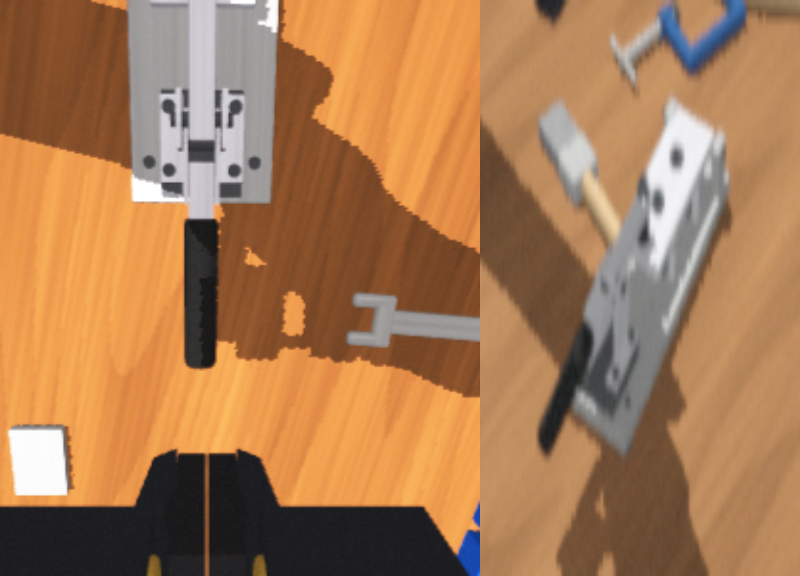

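The handle is down: its grip runs slightly past level at (200,290), the arm lies on the leaf, and the leaf is flat at z 53–55. Handing in.

```bash
python3 -c "
from plant import finish_job
print(finish_job())"
```

```text
the job is handed in; nothing more can be done
None
```

The job is handed in; the verdict was not shown. At my last look, about 20 s in, the long blank had been seated against all three pins, the leaf was flat, the clamp handle was fully down, and I had touched nothing else on the bench.

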